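# Put a butter block away under the keeper's spring flap

## Robot

A 6-joint arm with a two-finger parallel gripper is mounted at the origin on the work surface. World frame = base frame: x ahead of the robot, y to its left, z up, the work surface at z = 0. Lengths are in m, angles in rad, forces in N, time in s.
With the tool pointing down it reaches from about 0.35 to 0.775 m from the base axis. Payload 7.3 kg.
Tool frame: the origin (TCP) lies at the very end of the fingers, on their centre line; the grasp point (between the pads) lies 19 mm behind it (grip_point_offset is the distance from the TCP to the grasp point, in m); z points along the fingers, y is the line along which they close (so a half turn about z gives the same grasp; the last joint's range is limited). The gripper opens to 92 mm and grips with 3 to 60 N. Pads are 19 mm wide; open, the fingers measure 130 mm over their backs; the gripper's body (75 mm by 190 mm) begins 47 mm behind the grasp point.
Start: joints at [1.161, 0.342, 1.524, -0, 1.275, -0.146], TCP at [0.137, 0.507, 0.227] pointing down, gripper open.
Joint ranges: [-2.53, 2.53], [-0.77, 2.02], [0.04, 2.7], [-1, 4.14], [0.28, 2.66], [-3.11, 3.11]. Speed limits (rad/s): [2.57, 2.57, 3.14, 3.14, 3.14, 3.14].

## Interface

Orientations are given as a unit quaternion [x, y, z, w].
In Python, from rig import observe, grab_frame, camera_params, close_job, grip_point_offset gives the robot as it stands.
- The arm moves only by the tool servo_tool, never from a script. Its argument "increments" is a list that holds one entry, the list of rows, each a list of 6 numbers: the shift along the world's x, y, z in units of 50 mm (1.0 is 50 mm), then the turn, a rotation vector about the world's x, y, z in units of 8 degrees (1.0 is 8 degrees). A call has 1 to 5 rows; each row is the pose to reach, as a shift and turn from the pose commanded when the call began; what a row does not reach only later rows make up. A row lasts 1/10 s, in which the tool goes at most 50 mm and 8.59 degrees, less where a joint would pass 70% of its speed; a pose out of reach is approached as far as the arm can. A call with a gripper value outside its range is refused whole. "jaw" is the closure, from 0 (fully open) to 1 (shut), set as the call begins (left out, the last holds). The fingers move at their own pace and stop on an object; "newtons" is the grip in N (left out, the last holds). Time passes only in rows, so rows that repeat a pose let the fingers close. It gives the time, the measured TCP pose, the force, the opening and the grip force at its end, in the units of the state.
- observe(): the state, without advancing time (a new reading comes with each control period).
- grab_frame(name): name is "side" or "top"; returns the picture (400x640x3 uint8, red, green, blue); there is no depth.
- camera_params(name): a dict with "K" (3x3 intrinsics, pixels), "world_from_camera" (4x4, takes a point from camera to world coordinates). Camera axes: x right, y down, z forward; pixel columns grow to the right and rows downward; lengths in m; the calibration is good to about 2 mm. A picture is of the moment at which its call begins. camera_params takes no time and is no camera call.
- close_job(): hands the job in; it is judged then, once.
The state is a dict: "time": time; "joint_positions": joint angles; "qd": joint speeds; "joint_torque": joint torques, N m; "position": TCP position; "eef_rot": TCP orientation; "ft_force": force on the tool from outside, world axes, zero at the start; "torque": the same for the moment, N m; "finger_gap": opening from 0.0 (shut) to 1.0 (fully open); "gripper_force": force on a finger pad.
Only numpy, scipy, OpenCV 4.12 (cv2) and the standard library are available. Lean on these libraries where they do the work, as an engineer would, in place of code of your own. Each camera call takes 0.05 s, during which the arm holds its last target. There are 200 camera calls.

## Task

Put the foil-wrapped butter block away in the chilled butter keeper: with one fingertip press the red thumb bar down and keep it pressed, so that the clear spring-closed flap stays up, and with the other fingertip push the block along the steel deck under the flap until the whole block is inside. Then draw the fingers back and let go of the bar so that the flap shuts behind the block. Only push the block, never pick it up or tip it, do not let the flap come down on it, and leave the two blocks already inside and the other things on the table where they are.

Things in the scene. Friction and masses are not known exactly. Their poses are not given: they have to be found in the camera images.
- keeper: chilled butter keeper, a stainless unit 475 mm long (x -185 to +290), 230 mm wide, 120 mm high, which stands fast. Origin on the table top below the mouth line, where the flap's front pane stands; +x points into the keeper (the push direction), +y to its left as seen from the robot, z up
- deck_mouth (a point): point of the deck on the mouth line (x = 0) at keeper y = -30 mm. The deck is one flat steel floor 15 mm above the table from x = -185 mm (open apron, no end wall) to +180 mm. A steel fence 26 mm high, 6 mm thick, runs along it at y = +31 mm from x = -160 mm inward; a cheek 42 mm high stands at y = -89 mm from x = +4 mm inward. The bay between them, under the flap, takes the butter
- flap (a joint): flap angle, rad: 0 shut, 0.8 fully up (stop). Flap and thumb bar are one rigid rocker, hinged along x (the push direction) on top of the fence at y = +32 mm, 30 mm above the deck: pressing the bar (left of the hinge) down lifts the clear cover (right of it). A spring shuts it: about 4 N on the bar 28 mm from the hinge starts it, 7 N holds it fully up. From 0.4 rad its edge clears a block
- bar_mid (a point): middle of the red thumb bar's top face: a flat plate 210 mm long (keeper x -160 to +50), 32 mm wide (y +38 to +70, from 6 to 38 mm left of the hinge), 3 mm thick. Shut it lies level, top 31.5 mm above the deck; fully pressed it slopes down to the left by 0.8 rad: at 28 mm from the hinge its top is then about 11 mm above the deck. A fingertip can slide along it while pressing
- edge_mid (a point): middle of the underside of the flap's front edge. The front pane is 4 mm thick (keeper x 0 to +4 mm) and spans y +26 to -82 mm; shut, its edge is 26 mm above the deck, lower than a butter block, which cannot push it open. The cover behind it is 160 mm long, its top 42 mm above the deck when shut. At 0.8 rad the edge is 50 mm up at y = 0, 68 mm at y = -25, 93 mm at y = -60
- block_center (a point): centre of the butter block to put away, 18 mm above its underside: silver foil, yellow and blue band, 60 mm long (its x) by 40 mm wide by 36 mm high, about 85 g. It lies on the apron before the mouth, to the right of the fence, long side roughly along the push direction
- stock_left: left one of two like butter blocks already inside, near the cooling unit (keeper x about +138 mm, y about -4 mm); origin under its centre; stays
- stock_right: right one of the two blocks already inside (keeper x about +138 mm, y about -60 mm); origin under its centre; stays
- block: the butter block itself, origin at the centre of its underside, axes as block_center
- tub_low: lower margarine tub of a stack of two, white with a blue band, 116 x 86 x 58 mm; origin under its centre; stays
- tub_high: upper margarine tub of the stack, the same size; stays
- jar: amber jar, 60 mm across, 85 mm high; origin under its centre; stays
- bowl: blue plastic bowl, 140 mm across, 60 mm high; origin under its centre; stays
- beaker: green plastic beaker, 72 mm across, 95 mm high; origin under its centre; stays
- spreader: spatula lying on the table; stays
Mind the look-alikes: they are no part of the job. What is shaped like the block but black or pink is not meant.

How it is judged:
By the outcome, as a careful person would: the job done as asked, in the order asked, and still so for the second after the job is handed in, with the robot touching nothing.
It also fails if it takes over 48 s, if anything falls off the work surface, if the arm or the gripper's body presses on something with over 40 N, if the wrist force passes 120 N, or if a joint passes its speed limit or range.

## Working session

There is one attempt and no reset: what is moved stays moved. The work goes in short steps, Python scripts to look and compute and a tool call to move; the robot and the scene stay as the last step left them, time stands still between calls to the robot, and variables do not carry over. Pictures are saved under pics/ and viewed, at most 10 in all, crops included, and the job is handed in when it is done.

Besides the shell and the picture viewer there is one more tool, called after "Request:" as name(argument=value, ...) on one line, values as JSON. servo_tool: Moves the arm, as the interface text tells. Its arguments: {"type":"object","properties":{"increments":{"type":"array","items":{"type":"array","items":{"type":"array","items":{"type":"number"}}}},"jaw":{"type":"number"},"newtons":{"type":"number"}},"required":["increments"]}

```bash
mkdir -p pics; ls; python3 - <<'E'
from rig import *
import cv2
for n in("top","side"):
    cv2.imwrite(f"pics/{n}0.png",grab_frame(n)[:,:,::-1]); p=camera_params(n); print(n,p["K"],p["world_from_camera"])
s=observe(); print(s["time"],s["position"],s["eef_rot"],s["finger_gap"],grip_point_offset)
E
```

```text
pics
top [[485.54825626   0.         317.8313438 ]
 [  0.         485.54825626 196.78737048]
 [  0.           0.           1.        ]] [[ 0.02149075 -0.9926703   0.11892782  0.37546667]
 [-0.99972952 -0.0202796   0.01138488 -0.01418873]
 [-0.00888962 -0.11914033 -0.99283763  1.66149853]
 [ 0.          0.          0.          1.        ]]
side [[501.46879485   0.         316.3678761 ]
 [  0.         501.46879485 206.70034947]
 [  0.           0.           1.        ]] [[ 0.94487288 -0.16384324  0.28349714  0.13288592]
 [-0.32736391 -0.49102969  0.80729345 -1.3520964 ]
 [ 0.00693594 -0.85559642 -0.517597    0.91147818]
 [ 0.          0.          0.          1.        ]]
0.1 [0.13673237 0.50649672 0.22610972] [ 1.31511786e-01  9.91314364e-01 -6.71513009e-04 -1.78309158e-04] 1.0030576453154143 0.0188
```

View pics/top0.png

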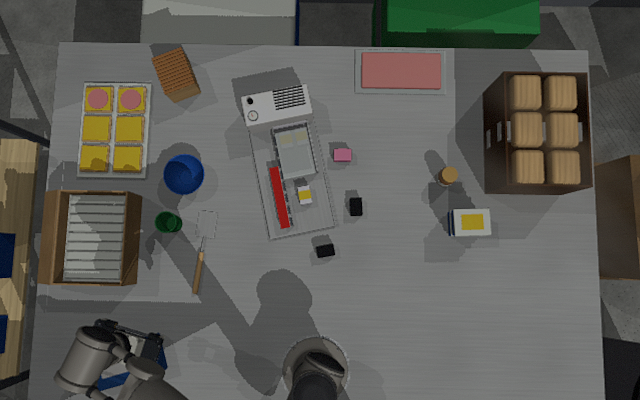

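View pics/side0.png

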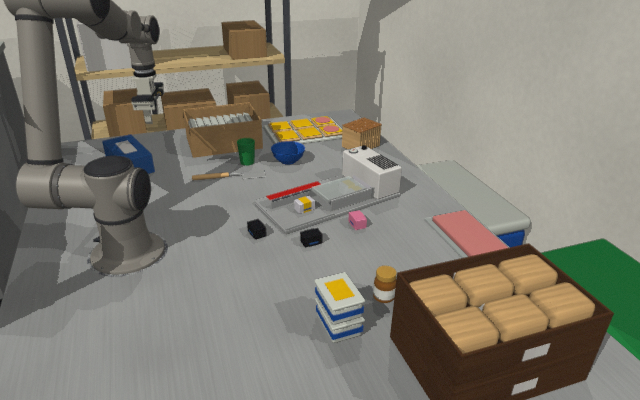

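The target could be confused with the black blocks at top (356,206) and (325,250), the pink one at (342,155), or the stock under the flap at about (290,140). I choose the silver block with the yellow and blue band on the apron at top (305,195), side (304,204). A close crop will check that.

```bash
python3 - <<'E'
import cv2,numpy as np
a=cv2.imread("pics/top0.png")[80:250,225:365]
b=cv2.imread("pics/side0.png")[140:240,245:410]
a=cv2.resize(a,None,fx=3.5,fy=3.5,interpolation=cv2.INTER_CUBIC)
b=cv2.resize(b,None,fx=4.8,fy=4.8,interpolation=cv2.INTER_CUBIC)
cv2.imwrite("pics/ta.png",a);cv2.imwrite("pics/sb.png",b)
E
```

```text
(no output)
```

View pics/ta.png

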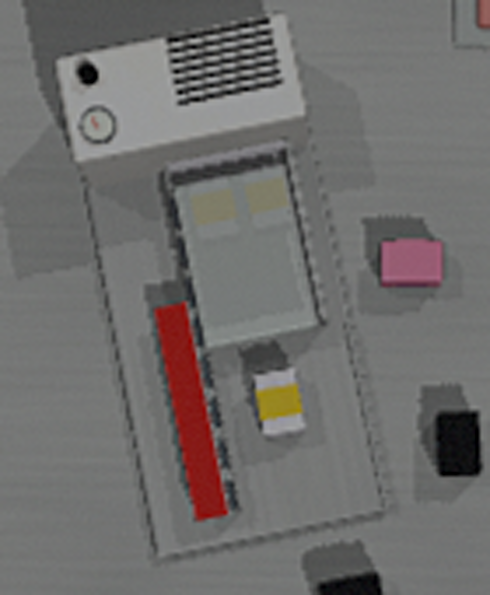

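View pics/sb.png

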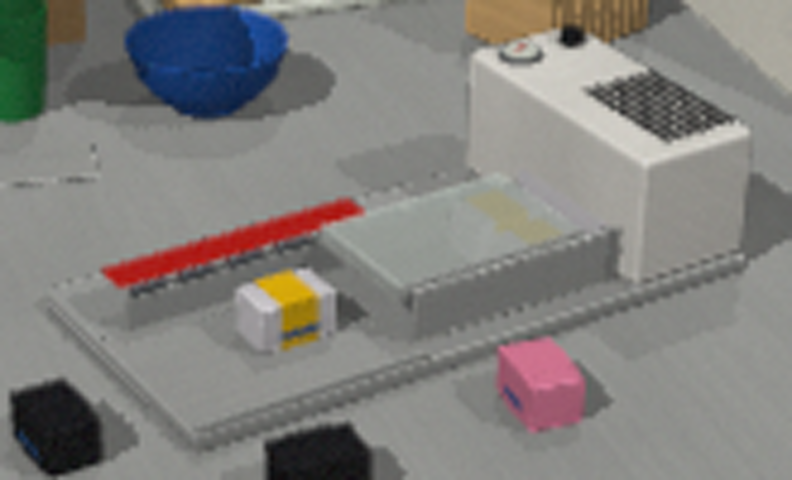

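Crops show the silver/yellow/blue block on the apron (crop centre 279,403 → top px (305,195)), clear of the fence. The red bar runs along (192,412) and the flap is shut. Black and pink look-alikes lie off the unit. Next I fit the poses.

```bash
cat > fit.py <<'E'
import numpy as np
from rig import camera_params
from scipy.optimize import least_squares
C={n:camera_params(n) for n in("top","side")}
def proj(n,P):
    T=np.linalg.inv(C[n]["world_from_camera"]); q=(T[:3,:3]@np.asarray(P,float).T).T+T[:3,3]
    q=q@C[n]["K"].T; return q[:,:2]/q[:,2:]
def W(p,P):
    c,s=np.cos(p[2]),np.sin(p[2]); P=np.asarray(P,float)
    return np.c_[p[0]+c*P[:,0]-s*P[:,1],p[1]+s*P[:,0]+c*P[:,1],P[:,2]]
def fit(obs,p0,dz=0):
    def r(p):
        return np.concatenate([(proj(n,W(p,P))-px).ravel() for n,P,px in obs])
    return least_squares(r,p0,loss="soft_l1"),r
E
python3 - <<'E'
from fit import *
t=lambda L:np.array(L)/3.5+[225,80]-0.36
s=lambda L:np.array(L)/4.8+[245,140]-0.4
bar=[[.05,.07,.0465],[.05,.038,.0465],[-.16,.07,.0465],[-.16,.038,.0465]]
ot=[("top",bar+[[0,-.082,.057]],t([[155,308],[185,303],[195,520],[228,514],[325,322]]))]
os_=[("side",bar+[[0,-.082,.057]],s([[343,200],[363,208],[103,270],[125,288],[408,292]]))]
p0=[.55,.05,.1]
for o in(ot,os_,ot+os_):
    f,r=fit(o,p0); print("keeper",f.x.round(4),r(f.x).round(1))
K=f.x
b=[[-.03,.02,.051],[-.03,-.02,.051],[.03,.02,.051],[.03,-.02,.051]]
bt=[("top",b,t([[263,436],[305,430],[252,377],[293,369]]))]
bs=[("side",b,s([[238,290],[280,318],[295,268],[335,300]]))]
for o in(bt,bs,bt+bs):
    f,r=fit(o,[.5,.05,.1]); print("block",f.x.round(4),r(f.x).round(1))
    d=f.x[:2]-K[:2]; c,q=np.cos(K[2]),np.sin(K[2]); print("in keeper",(c*d[0]+q*d[1]).round(4),(-q*d[0]+c*d[1]).round(4),f.x[2]-K[2])
E
```

```text
keeper [0.632  0.0928 0.2217] [-0.1 -0.2  0.6 -0.6  0.2  0.2  0.3 -0.  -1.7  0.7]
keeper [0.637  0.0927 0.2656] [ 0.1 -1.   0.9  0.8 -0.2  0.3 -0.2  0.5 -0.3 -1.3]
keeper [0.6336 0.0923 0.2318] [-0.1 -0.4  0.6 -1.   0.9 -0.2  0.9 -0.5 -1.6 -0.   0.  -0.8  0.6  1.1
 -1.3 -0.3 -1.6 -0.1 -1.9 -0.9]
block [0.5742 0.0502 0.2055] [ 0.1  0.4 -0.1 -0.1  0.  -0.2  0.  -0.1]
in keeper -0.0674 -0.0273 -0.026243105120289517
block [0.579  0.0407 0.4811] [-0.2  1.7 -0.5  0.1  0.3 -0.1  0.4 -2.7]
in keeper -0.065 -0.0377 0.24929222427126352
block [0.5757 0.0482 0.2507] [ 1.1  0.2  0.8 -0.8  0.3 -0.3  0.2 -0.7 -2.  -0.5 -4.5 -1.2  1.  -0.6
 -1.  -2.4]
in keeper -0.0665 -0.0296 0.018945729559474878
```

```bash
cat >> fit.py <<'E'
def unproj(n,px,z):
    M=C[n]["world_from_camera"]; px=np.atleast_2d(px)
    d=(M[:3,:3]@np.linalg.inv(C[n]["K"])@np.c_[px,np.ones(len(px))].T).T
    return M[:3,3]+d*((z-M[2,3])/d[:,2])[:,None]
E
python3 - <<'E'
from fit import *
import cv2
for n in("top","side"):
    im=cv2.imread(f"pics/{n}0.png").astype(int); b,g,r=im[...,0],im[...,1],im[...,2]
    m=(r>90)&(g<50)&(b<60); k,l,st,ce=cv2.connectedComponentsWithStats(m.astype(np.uint8))
    i=1+np.argmax(st[1:,4]); y,x=np.where(l==i); P=unproj(n,np.c_[x,y],.0465)[:,:2].astype(np.float32)
    c,(w,h),a=cv2.minAreaRect(P); u=np.linalg.svd(P-P.mean(0),full_matrices=False)[2][0]; u*=np.sign(u[0])
    mu=P.mean(0); yaw=np.arctan2(u[1],u[0]); print(n,st[i],mu,"rect",c,w,h,a,"yaw",yaw)
    print("keeper origin",mu-np.array([u[0]*-.055-u[1]*.054,u[1]*-.055+u[0]*.054]))
    ye=(r>120)&(g>90)&(b<70); k,l,st,ce=cv2.connectedComponentsWithStats(ye.astype(np.uint8))
    for j in range(1,k):
        if st[j,4]>20 and (abs(ce[j]-([305,195] if n=="top" else [305,202]))<14).all(): print("yellow",ce[j],st[j],unproj(n,ce[j],.051))
E
```

```text
top [269 166  21  62 539] [0.56573373 0.1346502 ] rect (0.5661776065826416, 0.1350182741880417) 0.2082524299621582 0.029686693102121353 12.933601379394531 yaw 0.22695325
keeper origin [0.6314739  0.09441049]
yellow [304.18947368 194.4       ] [298 190  13  10  95] [[0.57548764 0.05005703 0.051     ]]
side [268 182  51  17 191] [0.56333256 0.12852213] rect (0.5691250562667847, 0.1285853236913681) 0.20171423256397247 0.026915837079286575 12.466470718383789 yaw 0.23306873
keeper origin [0.6293175  0.08868521]
yellow [305.14457831 201.96385542] [298 197  13  12  83] [[0.57842467 0.03105816 0.051     ]]
```

Request:
servo_tool(increments=[[[1, -1, 0, 0, 0, 0.7], [2, -2, 0, 0, 0, 1.4], [3, -3, 0, 0, 0, 2.1], [4, -4, 0, 0, 0, 2.8], [5, -5, 0, 0, 0, 3.5]]], jaw=0.22, newtons=40)

```text
time: 0.6
position: [0.3145, 0.3284, 0.2266]
eef_rot: [-0.114, 0.993, -0.0, -0.0]
ft_force: [0.7, 0.7, -1.2]
finger_gap: 0.782
gripper_force: 0.0
```

Request:
servo_tool(increments=[[[0.4, -0.7, 0, 0.2, -0.9, 0], [0.9, -1.4, 0, 0.4, -1.9, 0], [1.4, -2.1, 0, 0.6, -2.9, 0], [1.9, -2.8, 0, 0.9, -3.9, 0], [2.3, -3.5, 0, 1.1, -4.9, 0]]])

```text
time: 1.1
position: [0.419, 0.1711, 0.2274]
eef_rot: [-0.11, 0.943, 0.042, 0.311]
ft_force: [-0.2, 1.3, 0.1]
finger_gap: 0.781
gripper_force: 0.0
```

Request:
servo_tool(increments=[[[0, 0, 0, 0, 0, 0], [0, 0, 0, 0, 0, 0], [0, 0, 0, 0, 0, 0]]])

```text
time: 1.4
position: [0.4199, 0.1742, 0.2282]
eef_rot: [-0.11, 0.944, 0.043, 0.309]
ft_force: [0.5, -0.0, 1.5]
finger_gap: 0.78
gripper_force: 0.0
```

```bash
cat > st.py <<'E'
from rig import observe
import numpy as np
from scipy.spatial.transform import Rotation as R
K=np.array([.631,.093]);yaw=.227
def show():
    s=observe(); d=s["position"][:2]-K; c,q=np.cos(yaw),np.sin(yaw)
    T=R.from_euler('z',-yaw)*R.from_quat(s["eef_rot"])
    print("t",s["time"],"q",np.round(s["joint_positions"],3),"keeper tcp mm",np.round([1e3*(c*d[0]+q*d[1]),1e3*(c*d[1]-q*d[0]),1e3*s["position"][2]-15],1),"\ntoolaxes in keeper\n",T.as_matrix().round(3),"F",np.round(s["ft_force"],1),"gap",s["finger_gap"]*92)
show()
E
python3 st.py
```

```text
t 1.4 q [ 0.203 -0.073  2.212  0.084  0.369 -1.669] keeper tcp mm [-187.4  126.6  213.2] 
toolaxes in keeper
 [[-0.805 -0.01   0.593]
 [-0.     1.     0.016]
 [-0.593  0.013 -0.805]] F [ 0.5 -0.   1.5] gap 71.7266884938621
```

```bash
python3 - <<'E'
import numpy as np
from rig import observe
from scipy.spatial.transform import Rotation as R
s=observe(); q=s["joint_positions"]; S=q[1]+q[2]
f=np.array([np.sin(S)*np.cos(q[0]),np.sin(S)*np.sin(q[0]),np.cos(S)])
R0=R.from_quat(s["eef_rot"]); z=R0.apply([0,0,1]); print("angle f,z",np.arccos(f@z),"f",f,"units/row 7.2deg",f*.9)
L=.315
for c in range(5):
    a0=np.radians(36*c); print("call",c)
    for k in range(1,6):
        a=a0+np.radians(7.2*k); d=L*(R.from_rotvec(f*a).apply(z)-R.from_rotvec(f*a0).apply(z))
        print((d/.05).round(2),(f*.9*k).round(2))
E
```

```text
angle f,z 0.36921711805696844 f [ 0.82559668  0.16980005 -0.538106  ] units/row 7.2deg [ 0.74303701  0.15282005 -0.4842954 ]
call 0
[-0.03  0.28  0.04] [ 0.74  0.15 -0.48]
[-0.05  0.56  0.1 ] [ 1.49  0.31 -0.97]
[-0.04  0.83  0.19] [ 2.23  0.46 -1.45]
[-0.02  1.09  0.31] [ 2.97  0.61 -1.94]
[0.03 1.33 0.46] [ 3.72  0.76 -2.42]
call 1
[0.06 0.22 0.17] [ 0.74  0.15 -0.48]
[0.15 0.42 0.36] [ 1.49  0.31 -0.97]
[0.25 0.59 0.56] [ 2.23  0.46 -1.45]
[0.36 0.73 0.78] [ 2.97  0.61 -1.94]
[0.49 0.84 1.01] [ 3.72  0.76 -2.42]
call 2
[0.14 0.08 0.24] [ 0.74  0.15 -0.48]
[0.29 0.12 0.48] [ 1.49  0.31 -0.97]
[0.44 0.13 0.72] [ 2.23  0.46 -1.45]
[0.6  0.1  0.95] [ 2.97  0.61 -1.94]
[0.76 0.04 1.18] [ 3.72  0.76 -2.42]
call 3
[ 0.16 -0.1   0.22] [ 0.74  0.15 -0.48]
[ 0.32 -0.23  0.42] [ 1.49  0.31 -0.97]
[ 0.47 -0.39  0.6 ] [ 2.23  0.46 -1.45]
[ 0.61 -0.57  0.76] [ 2.97  0.61 -1.94]
[ 0.75 -0.78  0.9 ] [ 3.72  0.76 -2.42]
call 4
[ 0.12 -0.23  0.11] [ 0.74  0.15 -0.48]
[ 0.23 -0.48  0.2 ] [ 1.49  0.31 -0.97]
[ 0.32 -0.75  0.25] [ 2.23  0.46 -1.45]
[ 0.39 -1.03  0.28] [ 2.97  0.61 -1.94]
[ 0.44 -1.31  0.27] [ 3.72  0.76 -2.42]
```

Request:
servo_tool(increments=[[[-0.03, 0.28, 0.04, 0.74, 0.15, -0.48], [-0.05, 0.56, 0.1, 1.49, 0.31, -0.97], [-0.04, 0.83, 0.19, 2.23, 0.46, -1.45], [-0.02, 1.09, 0.31, 2.97, 0.61, -1.94], [0.03, 1.33, 0.46, 3.72, 0.76, -2.42]]])

```text
time: 1.9
position: [0.4209, 0.2422, 0.2513]
eef_rot: [0.134, 0.921, 0.238, 0.279]
ft_force: [0.7, 1.1, 0.4]
finger_gap: 0.782
gripper_force: 0.0
```

Request:
servo_tool(increments=[[[0.06, 0.22, 0.17, 0.74, 0.15, -0.48], [0.15, 0.42, 0.36, 1.49, 0.31, -0.97], [0.25, 0.59, 0.56, 2.23, 0.46, -1.45], [0.36, 0.73, 0.78, 2.97, 0.61, -1.94], [0.49, 0.84, 1.01, 3.72, 0.76, -2.42]]])

```text
time: 2.4
position: [0.4455, 0.2842, 0.3022]
eef_rot: [0.364, 0.807, 0.408, 0.222]
ft_force: [0.7, -0.0, 0.1]
finger_gap: 0.78
gripper_force: 0.0
```

```bash
python3 st.py
```

```text
t 2.4 q [ 0.2   -0.072  2.216  1.36   0.373 -1.686] keeper tcp mm [-137.7  228.1  287.2] 
toolaxes in keeper
 [[-0.447  0.487  0.751]
 [ 0.893  0.3    0.337]
 [-0.061  0.82  -0.569]] F [ 0.7 -0.   0.1] gap 71.7713877799355
```

Works exactly as modelled (only joint 4 turns). Continuing.

Request:
servo_tool(increments=[[[0.14, 0.08, 0.24, 0.74, 0.15, -0.48], [0.29, 0.12, 0.48, 1.49, 0.31, -0.97], [0.44, 0.13, 0.72, 2.23, 0.46, -1.45], [0.6, 0.1, 0.95, 2.97, 0.61, -1.94], [0.76, 0.04, 1.18, 3.72, 0.76, -2.42]]])

```text
time: 2.9
position: [0.4837, 0.286, 0.3614]
eef_rot: [0.559, 0.615, 0.538, 0.143]
ft_force: [0.5, -0.9, -0.2]
finger_gap: 0.776
gripper_force: 0.0
```

Request:
servo_tool(increments=[[[0.16, -0.1, 0.22, 0.74, 0.15, -0.48], [0.32, -0.23, 0.42, 1.49, 0.31, -0.97], [0.47, -0.39, 0.6, 2.23, 0.46, -1.45], [0.61, -0.57, 0.76, 2.97, 0.61, -1.94], [0.75, -0.78, 0.9, 3.72, 0.76, -2.42]]])

```text
time: 3.4
position: [0.5213, 0.2469, 0.4064]
eef_rot: [0.698, 0.362, 0.615, 0.05]
ft_force: [-0.1, -0.5, 0.1]
finger_gap: 0.78
gripper_force: 0.0
```

Request:
servo_tool(increments=[[[0.12, -0.23, 0.11, 0.74, 0.15, -0.48], [0.23, -0.48, 0.2, 1.49, 0.31, -0.97], [0.32, -0.75, 0.25, 2.23, 0.46, -1.45], [0.39, -1.03, 0.28, 2.97, 0.61, -1.94], [0.44, -1.31, 0.27, 3.72, 0.76, -2.42]]])

```text
time: 3.9
position: [0.5435, 0.1812, 0.4198]
eef_rot: [0.77, 0.074, 0.632, -0.048]
ft_force: [0.0, 0.0, 0.4]
finger_gap: 0.779
gripper_force: 0.0
```

```bash
python3 st.py; cat > plan.py <<'E'
# from present pose to keeper target (mm above deck), tilt deg: world shift units, rotvec units
import sys; from st import *
def plan(x,y,z,th):
    s=observe(); c,q=np.cos(yaw),np.sin(yaw)
    t=np.array([K[0]+(c*x-q*y)/1e3,K[1]+(q*x+c*y)/1e3,(z+15)/1e3]); th=np.radians(th)
    zt=np.array([np.sin(th),0,-np.cos(th)]); yt=np.array([0,-1,0]); 
    M=R.from_euler('z',yaw)*R.from_matrix(np.c_[np.cross(yt,zt),yt,zt])
    rv=(M*R.from_quat(s["eef_rot"]).inv()).as_rotvec()
    print("plan",((t-s["position"])/.05).round(2),(np.degrees(rv)/8).round(2))
plan(*map(float,sys.argv[1:5]))
E
python3 plan.py -125 17 90 55
```

```text
t 3.9 q [ 0.208 -0.07   2.217  3.237  0.38  -1.672] keeper tcp mm [-65.4 105.6 404.8] 
toolaxes in keeper
 [[ 0.197 -0.051  0.979]
 [ 0.009 -0.998 -0.054]
 [ 0.98   0.019 -0.196]] F [0.  0.  0.4] gap 71.64868055342147
t 3.9 q [ 0.208 -0.07   2.217  3.237  0.38  -1.672] keeper tcp mm [-65.4 105.6 404.8] 
toolaxes in keeper
 [[ 0.197 -0.051  0.979]
 [ 0.009 -0.998 -0.054]
 [ 0.98   0.019 -0.196]] F [0.  0.  0.4] gap 71.64868055342147
plan [-0.76 -1.99 -6.3 ] [-0.46  2.93  0.33]
```

Request:
servo_tool(increments=[[[-0.08, -0.2, -0.6, 0, 0.2, 0], [-0.16, -0.4, -1.2, -0.1, 0.4, 0.1], [-0.24, -0.6, -1.9, -0.1, 0.7, 0.1], [-0.3, -0.8, -2.5, -0.2, 1.0, 0.1], [-0.4, -1.0, -3.1, -0.2, 1.4, 0.2]]])

```text
time: 4.4
position: [0.5233, 0.1316, 0.263]
eef_rot: [0.828, 0.092, 0.551, -0.053]
ft_force: [0.5, 0.4, 0.5]
finger_gap: 0.779
gripper_force: 0.0
```

```bash
python3 plan.py -125 17 90 53
```

```text
t 4.4 q [-0.02   0.117  2.426  2.766  0.598 -1.359] keeper tcp mm [-96.3  61.9 248. ] 
toolaxes in keeper
 [[ 0.387 -0.015  0.922]
 [ 0.006 -1.    -0.019]
 [ 0.922  0.013 -0.387]] F [0.5 0.4 0.5] gap 71.63340013598615
plan [-0.36 -1.   -3.16] [-0.29  1.76  0.1 ]
```

Request:
servo_tool(increments=[[[-0.07, -0.2, -0.6, -0.05, 0.35, 0], [-0.14, -0.4, -1.2, -0.1, 0.7, 0], [-0.21, -0.6, -1.9, -0.17, 1.05, 0.05], [-0.28, -0.8, -2.5, -0.23, 1.4, 0.1], [-0.36, -1.0, -3.16, -0.29, 1.76, 0.1]]])

```text
time: 4.9
position: [0.5062, 0.0808, 0.1052]
eef_rot: [0.889, 0.101, 0.444, -0.05]
ft_force: [0.5, 0.2, 0.1]
finger_gap: 0.778
gripper_force: 0.0
```

```bash
python3 plan.py -122 17 50 45; python3 - <<'E'
from rig import grab_frame; import cv2,numpy as np
a=cv2.resize(grab_frame("side")[130:250,200:400,::-1],None,fx=4,fy=4,interpolation=2)
cv2.imwrite("pics/s1.png",a)
E
```

```text
t 4.9 q [-0.207  0.454  2.498  2.632  0.758 -1.457] keeper tcp mm [-124.3   16.2   90.2] 
toolaxes in keeper
 [[ 0.601 -0.001  0.8  ]
 [ 0.001 -1.    -0.001]
 [ 0.8    0.001 -0.601]] F [0.5 0.2 0.1] gap 71.58994821503238
plan [ 0.04  0.03 -0.8 ] [-0.22  0.99  0.  ]
```

View pics/s1.png

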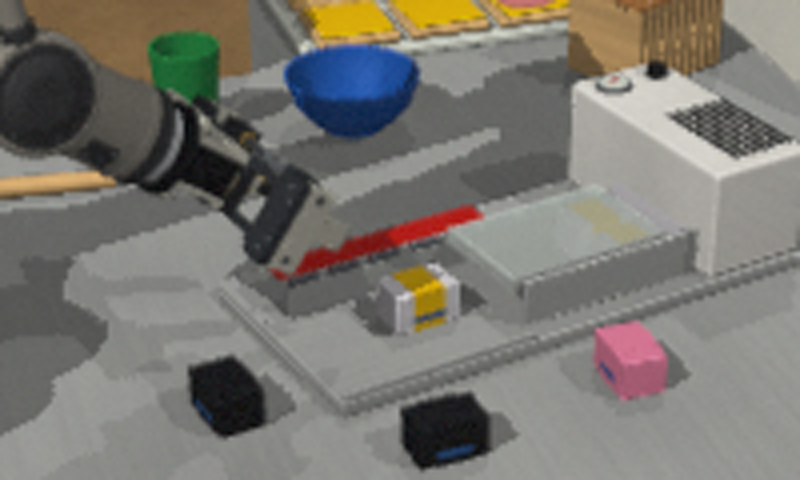

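The view shows the gripper tilted forward above the apron with the far finger over the near end of the bar at (310,255). The block is undisturbed at (425,297). Lowering.

Request:
servo_tool(increments=[[[0.01, 0.01, -0.2, -0.06, 0.25, 0], [0.02, 0.02, -0.4, -0.11, 0.5, 0], [0.03, 0.02, -0.6, -0.17, 0.75, 0], [0.04, 0.03, -0.8, -0.22, 1.0, 0], [0.04, 0.03, -0.8, -0.22, 1.0, 0]]])

```text
time: 5.45
position: [0.5086, 0.0827, 0.0666]
eef_rot: [0.918, 0.104, 0.38, -0.043]
ft_force: [-0.7, 0.2, 0.0]
finger_gap: 0.782
gripper_force: 0.0
```

```bash
python3 plan.py -122 17 21 45; python3 - <<'E'
from rig import grab_frame; import cv2,numpy as np
a=cv2.resize(grab_frame("top")[140:260,240:360,::-1],None,fx=4.5,fy=4.5,interpolation=2)
cv2.imwrite("pics/t1.png",a)
E
```

```text
t 5.45 q [-0.154  0.483  2.416  2.633  0.566 -1.407] keeper tcp mm [-121.5   17.5   51.6] 
toolaxes in keeper
 [[ 0.707 -0.001  0.707]
 [ 0.    -1.    -0.001]
 [ 0.707  0.001 -0.707]] F [-0.7  0.2  0. ] gap 71.97697274515673
plan [-0.01 -0.01 -0.61] [0.01 0.   0.01]
```

View pics/t1.png

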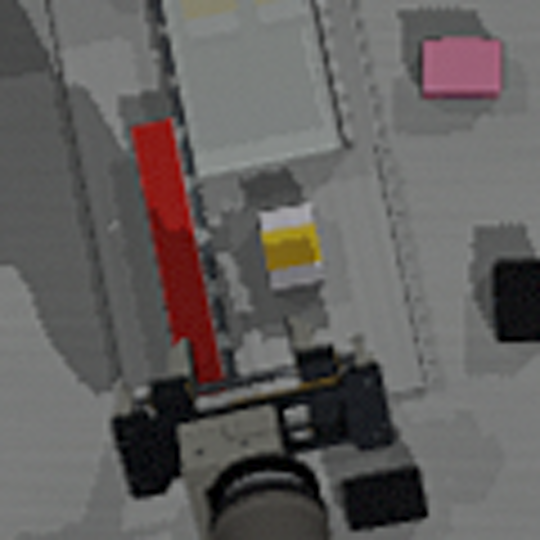

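Top view: the left finger is over the bar's outer half (185,345), and the right fingertip (303,325) lines up with the block's rear (298,285). Pressing the bar.

Request:
servo_tool(increments=[[[0, -0.04, -0.15, 0, 0, 0], [0, -0.04, -0.3, 0, 0, 0], [0, -0.04, -0.45, 0, 0, 0], [0, -0.04, -0.6, 0, 0, 0], [0, -0.04, -0.6, 0, 0, 0]]])

```text
time: 6.0
position: [0.5078, 0.079, 0.0356]
eef_rot: [0.918, 0.103, 0.38, -0.042]
ft_force: [2.5, 3.0, 5.8]
finger_gap: 0.781
gripper_force: 2.7
```

```bash
python3 plan.py -122 15 21 45; python3 - <<'E'
from rig import grab_frame; import cv2,numpy as np
a=cv2.resize(grab_frame("side")[130:250,220:400,::-1],None,fx=4.4,fy=4.4,interpolation=2)
cv2.imwrite("pics/s2.png",a)
E
```

```text
t 6.0 q [-0.165  0.592  2.435  2.704  0.679 -1.503] keeper tcp mm [-123.2   14.1   20.6] 
toolaxes in keeper
 [[ 0.707 -0.004  0.707]
 [-0.002 -1.    -0.004]
 [ 0.707  0.001 -0.707]] F [2.5 3.  5.8] gap 71.85287123944046
plan [0.02 0.02 0.01] [ 0.01 -0.    0.03]
```

View pics/s2.png

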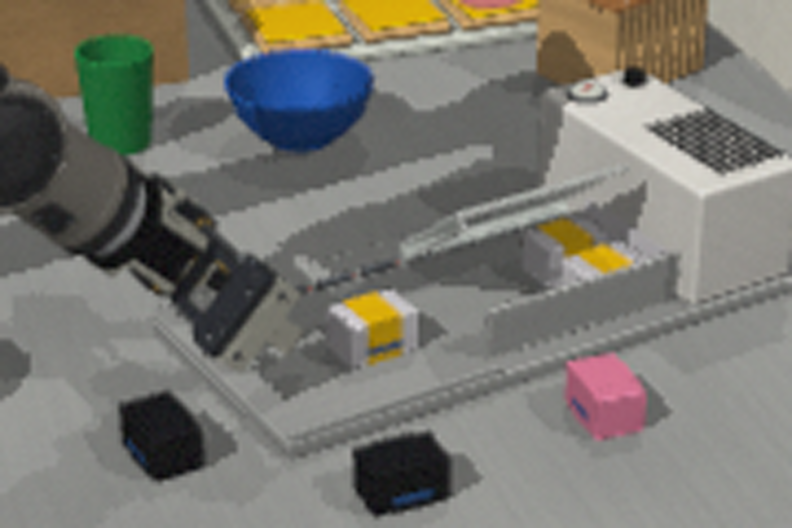

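The bar is pressed at about 6 N, the flap's near corner is high at (465,215), both stock blocks are visible and the target block is untouched. Pushing starts.

Request:
servo_tool(increments=[[[0.12, 0.03, -0.05, 0, 0, 0], [0.23, 0.05, -0.05, 0, 0, 0], [0.35, 0.08, -0.05, 0, 0, 0], [0.47, 0.11, -0.05, 0, 0, 0], [0.58, 0.13, -0.05, 0, 0, 0]]])

```text
time: 6.55
position: [0.536, 0.0859, 0.0332]
eef_rot: [0.919, 0.104, 0.379, -0.042]
ft_force: [-4.9, 2.3, 3.5]
finger_gap: 0.776
gripper_force: 2.9
```

Request:
servo_tool(increments=[[[0.12, 0.03, 0, 0, 0, 0], [0.23, 0.05, 0, 0, 0, 0], [0.35, 0.08, 0, 0, 0, 0], [0.47, 0.11, 0, 0, 0, 0], [0.58, 0.13, 0, 0, 0, 0]]])

```text
time: 7.05
position: [0.5651, 0.0924, 0.0333]
eef_rot: [0.919, 0.104, 0.379, -0.042]
ft_force: [-4.3, 2.4, 4.1]
finger_gap: 0.781
gripper_force: 2.9
```

```bash
python3 plan.py -63 15 18 45; python3 - <<'E'
from rig import grab_frame; import cv2,numpy as np
a=cv2.resize(grab_frame("top")[110:240,240:350,::-1],None,fx=4.5,fy=4.5,interpolation=2)
cv2.imwrite("pics/t2.png",a)
E
```

```text
t 7.05 q [-0.097  0.61   2.277  2.7    0.545 -1.419] keeper tcp mm [-64.3  14.3  18.3] 
toolaxes in keeper
 [[ 0.709 -0.003  0.705]
 [-0.001 -1.    -0.003]
 [ 0.705  0.001 -0.709]] F [-4.3  2.4  4.1] gap 71.89490762127147
plan [ 0.02  0.02 -0.01] [ 0.01 -0.02  0.02]
```

View pics/t2.png

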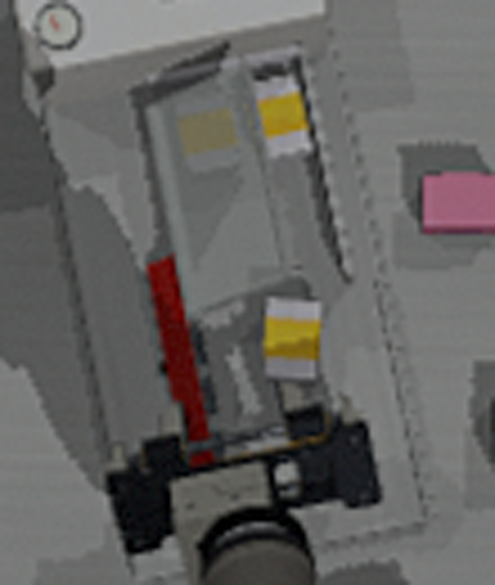

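The block (295,338) has advanced toward the mouth but turned slightly clockwise, so the push line passes just left of its centre. I'll spread the fingers a bit, moving the right tip about 5 mm right and leaving the bar tip in place, and continue.

Request:
servo_tool(increments=[[[0.01, -0.05, 0, 0, 0, 0], [0.01, -0.05, 0, 0, 0, 0], [0.13, -0.02, 0, 0, 0, 0], [0.25, 0.0, 0, 0, 0, 0], [0.36, 0.03, 0, 0, 0, 0]]], jaw=0.16)

```text
time: 7.6
position: [0.5832, 0.0938, 0.0333]
eef_rot: [0.919, 0.103, 0.379, -0.042]
ft_force: [-5.0, 2.4, 3.6]
finger_gap: 0.839
gripper_force: 2.9
```

```bash
python3 plan.py -45 12 18 45; python3 - <<'E'
from rig import grab_frame; import cv2,numpy as np
a=cv2.resize(grab_frame("top")[130:225,260:330,::-1],None,fx=6,fy=6,interpolation=2)
cv2.imwrite("pics/t3.png",a)
E
```

```text
t 7.6 q [-0.089  0.618  2.229  2.682  0.508 -1.389] keeper tcp mm [-46.4  11.5  18.3] 
toolaxes in keeper
 [[ 0.709 -0.003  0.705]
 [-0.002 -1.    -0.003]
 [ 0.705  0.001 -0.709]] F [-5.   2.4  3.6] gap 77.16930425793636
plan [ 0.03  0.02 -0.01] [ 0.01 -0.02  0.02]
```

View pics/t3.png

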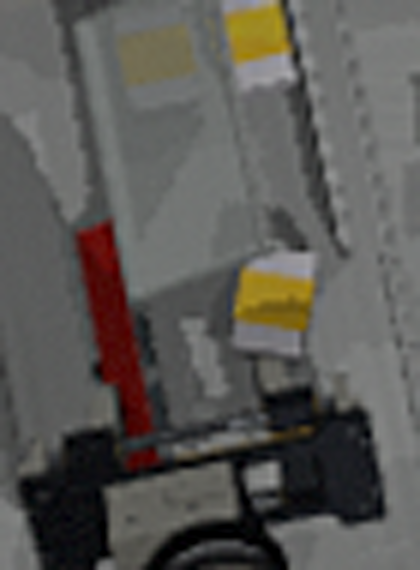

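```bash
python3 - <<'E'
from fit import *; from st import K,yaw
from rig import observe
from scipy.spatial.transform import Rotation as R
s=observe(); T=R.from_quat(s["eef_rot"])
px=np.array([[232,345],[303,355],[245,250],[317,255]])/6+[260,130]-.42
b=[[-.03,.02,.051],[-.03,-.02,.051],[.03,.02,.051],[.03,-.02,.051]]
f,r=fit([("top",b,px)],[.6,.05,.1]); d=f.x[:2]-K; c,q=np.cos(yaw),np.sin(yaw)
print("block keeper mm",1e3*(c*d[0]+q*d[1]),1e3*(c*d[1]-q*d[0]),"rel yaw",f.x[2]-yaw,r(f.x).round(1))
kp=lambda P:(1e3*(c*(P[0]-K[0])+q*(P[1]-K[1]))).round(1)
for h in(.0386,.0576): # B is at tool +y (tool y=-keeper y)
  for x in(.0095,-.0095):
    P=s["position"]+T.apply([x,h,0]); e=P[:2]-K; print("tip",h,x,(1e3*(c*e[0]+q*e[1])).round(1),(1e3*(c*e[1]-q*e[0])).round(1),1e3*P[2]-15,"crop",((proj("top",[P])[0]-[260,130]+.42)*6).round(0))
B=W(f.x,[[x,y,.051] for x in(-.03,.03) for y in(.02,-.02)])[:,:2]-K
print("block corners RL,RR,FL,FR",np.c_[c*B[:,0]+q*B[:,1],c*B[:,1]-q*B[:,0]].round(4)*1e3)
E
```

```text
t 7.65 q [-0.088  0.618  2.227  2.682  0.508 -1.388] keeper tcp mm [-45.5  11.5  18.7] 
toolaxes in keeper
 [[ 0.708 -0.003  0.706]
 [-0.001 -1.    -0.003]
 [ 0.706  0.002 -0.708]] F [-3.2  4.   3.4] gap 77.21750248120304
block keeper mm -15.93473453312896 -42.91693406056472 rel yaw -0.33113218454725735 [-0.   0.7 -0.   0.5  0.1 -1.  -0.1 -0.4]
tip 0.0386 0.0095 -38.9 -27.1 25.4392113063858 crop [256. 349.]
tip 0.0386 -0.0095 -52.3 -27.1 12.026648171169011 crop [261. 375.]
tip 0.0576 0.0095 -38.9 -46.1 25.470793328615976 crop [289. 342.]
tip 0.0576 -0.0095 -52.4 -46.1 12.05823019339918 crop [294. 369.]
block corners RL,RR,FL,FR [[-37.8 -14.3]
 [-50.8 -52.1]
 [ 18.9 -33.8]
 [  5.9 -71.6]]
```

The crop shows the block (275,303) turned clockwise and drifted right, with the right tip pushing left of its centre. I'll back off 10 mm with the bar held, open fully and shift right so the tip pushes on its right half.

Request:
servo_tool(increments=[[[-0.1, -0.02, 0, 0, 0, 0], [-0.2, -0.05, 0, 0, 0, 0], [-0.18, -0.11, 0, 0, 0, 0], [-0.16, -0.18, 0, 0, 0, 0], [-0.15, -0.24, 0, 0, 0, 0]]], jaw=0.0)

```text
time: 8.15
position: [0.5745, 0.0818, 0.0326]
eef_rot: [0.919, 0.104, 0.378, -0.042]
ft_force: [-1.2, 11.0, 2.1]
finger_gap: 1.0
gripper_force: 4.9
```

```bash
cat > asc.py <<'E'
import sys,cv2,numpy as np; from rig import grab_frame
from st import *
n="top"; r0,r1,c0,c1=map(int,sys.argv[1:5]); im=grab_frame(n); h=cv2.cvtColor(im[r0:r1,c0:c1],cv2.COLOR_RGB2HSV).astype(int)
cv2.imwrite(f"pics/{n}_{observe()['time']:.2f}.png",im[:,:,::-1])
for i,row in enumerate(h):
    print(r0+i,"".join("R" if (p[0]<8 or p[0]>172) and p[1]>120 else "Y" if 15<p[0]<35 and p[1]>110 else "y" if 15<p[0]<40 and p[1]>50 else str(min(9,p[2]//26)) for p in row))
E
python3 asc.py 160 206 288 326
```

```text
t 8.15 q [-0.125  0.614  2.254  2.645  0.53  -1.389] keeper tcp mm [-57.6   1.8  17.6] 
toolaxes in keeper
 [[ 0.711 -0.002  0.704]
 [-0.001 -1.    -0.002]
 [ 0.704  0.001 -0.711]] F [-1.2 11.   2.1] gap 91.9675771639754
160 44444444444344444444444322354444444444
161 44444444444344444443444322243444444444
162 44444444444344444444444322244444444444
163 44444444444334444444444432145444444444
164 44444444443334333323444432245444444344
165 44444444433334322222333432234344444444
166 44444444433334433222234443224444444444
167 44444444433334433222234443214444444444
168 44444444433333433322223444314544444444
169 44444444333333432332222344324544444434
170 44444444333333444322222344422444444444
171 44444444333443334455442223432334444444
172 44444444344333355555555554343234444344
173 44444444333325566555555654343344444343
174 444444433332yyy55566666654334444444444
175 444433333322YYYYYYyyy55643334444444434
176 443334433322YYYYYYYYYYYyy3444444444434
177 333344433222YYYYYYYYYYYYY3444444444434
178 34444433222yYYYYYYYYYYYYy3444444444434
179 44444333222YYYYYYYYYYYYYy4444444444533
180 33333332222YYYY
[... 398 characters left out ...]
244444444445
190 33333324444443222222222333244444444444
191 33333323444443232222333333244444444444
192 33333322444444333222233333234444444444
193 33333222344444323332233333324544444444
194 33333332244444323323233333334554444444
195 33333232244444432333233333333543344444
196 33333332244444432333234443221233334444
197 33333333344444443333222222100034334544
198 233333333454443333333110000000y3334444
199 233333333333333232233200000000Y2334444
200 23333333333333333332210111110011332234
201 23333333333333322232211111100000211004
202 33333333333222222343321111110000001103
203 333322222222213322222210000yy011111102
204 22222122111122344433343yYYYYY111122102
205 12221111113444444444y3yYYYyy0111121101
```

Request:
servo_tool(increments=[[[-0.01, 0.05, 0.04, 0, 0, 0], [0.09, 0.07, 0.04, 0, 0, 0], [0.18, 0.09, 0.04, 0, 0, 0], [0.28, 0.12, 0.04, 0, 0, 0], [0.38, 0.14, 0.04, 0, 0, 0]]])

```text
time: 8.7
position: [0.593, 0.0884, 0.0343]
eef_rot: [0.919, 0.103, 0.377, -0.042]
ft_force: [-5.1, 1.9, 4.4]
finger_gap: 1.0
gripper_force: 3.0
```

```bash
python3 asc.py 160 198 288 326
```

```text
t 8.7 q [-0.1    0.618  2.202  2.641  0.482 -1.355] keeper tcp mm [-38.1   4.   19.3] 
toolaxes in keeper
 [[ 0.712 -0.004  0.702]
 [-0.002 -1.    -0.003]
 [ 0.702  0.001 -0.712]] F [-5.1  1.9  4.4] gap 91.9693955288392
160 44444444444443434334444322354444444444
161 44444444444443443222344322244444444444
162 44444444444443343222344322244444444444
163 44444444444344343222344422145444444344
164 44444444444444343222234432245444444344
165 44444444444444343222223432234444444444
166 44444443444444343222223442224444444444
167 44444444444444444543222343214444444444
168 44444444444445534555555544314544444444
169 44444444444345544456556544324544444434
170 44444444444345544455555543422444444444
171 444444444434yy4434y4566544332334444444
172 4444444444444433yYYYYyyy34443234444344
173 4444444444443yYYYYYYYYYY34343344444343
174 44444444333yYYYYYYYYYYYY34334444444444
175 4444443332yYYYYYYYYYYYYY34334444444434
176 4443332222YYYYYYYYYYYYYy34344444444434
177 4333332222YYYYYYYYYYYYY344444444444434
178 3333332222YYYYYYYYYYYYY344444444444434
179 3332232222yyYYYYYYYYYYY344444444444433
180 33334433215533344yyYYYY244444444444443
181 333344443244444444444yy244444444444444
182 33323343334444444444532244444444444443
183 33332344433444444444532334444444444443
184 33332344433332333445532324444444444444
185 33332344333322122233322324444444444444
186 33332244444322222123333324444444444444
187 33333244444432222223333333444444444444
188 33332244444443232223333322344544444445
189 33333244444443233313333333345334444444
190 33333234444443233323444432224333444444
191 33333224444443233322232211004433454444
192 3333322343433333333111000000y333444444
193 3333333333332233333200000000Y233434444
194 3333333333333333232yy0011100Y233323444
195 23333333333332223322111111000y21100454
196 33333333322222223433111110000000110344
197 22332222221133222222211100001111110244
```

```bash
cat > blk.py <<'E'
import sys,cv2; from fit import *; from st import K,yaw
def blk(fn,box=(160,215,290,325)):
    r0,r1,c0,c1=box; im=cv2.imread(fn); h=cv2.cvtColor(im,cv2.COLOR_BGR2HSV).astype(int)
    m=(h[...,0]>15)&(h[...,0]<38)&(h[...,1]>75)
    m[:r0]=0;m[r1:]=0;m[:,:c0]=0;m[:,c1:]=0
    k,l,st_,ce=cv2.connectedComponentsWithStats(m.astype(np.uint8)); i=1+np.argmax(st_[1:,4]); y,x=np.where(l==i)
    P=unproj("top",np.c_[x,y],.051)[:,:2]; (cx,cy),(w,g),a=cv2.minAreaRect((P*1e3).astype(np.float32))
    c,q=np.cos(yaw),np.sin(yaw); d=P.mean(0)-K
    u=np.linalg.svd(P-P.mean(0),full_matrices=False)[2][0]; ya=np.arctan2(u[1],u[0])-np.pi/2-yaw
    print(fn,"n",len(x),"keeper mm",(1e3*(c*d[0]+q*d[1])).round(1),(1e3*(c*d[1]-q*d[0])).round(1),"rect",round(w,1),round(g,1),round(a,1),"yaw svd",((ya+np.pi/2)%np.pi-np.pi/2).round(2))
if __name__=="__main__":
    for f in sys.argv[1:]: blk(f)
E
ls pics; python3 blk.py pics/top0.png pics/top_8*.png
```

```text
s1.png
s2.png
sb.png
side0.png
t1.png
t2.png
t3.png
ta.png
top0.png
top_8.20.png
top_8.75.png
t 8.75 q [-0.1    0.618  2.2    2.641  0.482 -1.354] keeper tcp mm [-37.2   3.9  19.6] 
toolaxes in keeper
 [[ 0.711 -0.003  0.703]
 [-0.002 -1.    -0.003]
 [ 0.703  0.001 -0.711]] F [-3.3  3.7  3.3] gap 92.58437776569752
pics/top0.png n 111 keeper mm -63.7 -29.1 rect 29.4 41.8 10.7 yaw svd -0.11
pics/top_8.20.png n 116 keeper mm -14.0 -43.6 rect 43.2 29.6 81.6 yaw svd -0.41
pics/top_8.75.png n 101 keeper mm -3.0 -44.5 rect 27.2 43.7 1.1 yaw svd -0.07
```

Request:
servo_tool(increments=[[[0.1, 0.02, 0, 0, 0, 0], [0.2, 0.04, 0, 0, 0, 0], [0.29, 0.07, 0, 0, 0, 0], [0.39, 0.09, 0, 0, 0, 0], [0.49, 0.11, 0, 0, 0, 0]]])

```text
time: 9.25
position: [0.6177, 0.0938, 0.0344]
eef_rot: [0.919, 0.103, 0.378, -0.042]
ft_force: [-4.9, 2.9, 4.0]
finger_gap: 0.998
gripper_force: 3.0
```

```bash
python3 asc.py 158 186 290 322; python3 blk.py $(ls -t pics/top_*|head -1)
```

```text
t 9.25 q [-0.08   0.633  2.135  2.621  0.434 -1.311] keeper tcp mm [-12.8   3.8  19.4] 
toolaxes in keeper
 [[ 0.711 -0.004  0.703]
 [-0.002 -1.    -0.004]
 [ 0.703  0.001 -0.711]] F [-4.9  2.9  4. ] gap 91.77549827231523
158 44444444444343222234322145444444
159 44444444444343222223422155444444
160 44444444445444554323432235444444
161 44444444445444565555422224344444
162 44444444455434555556422224444444
163 44444444455433566665432214544444
164 44444444yyyy334yy555433224544444
165 44444444yyyyy4yYYYYY443223444444
166 4444433yyyyyy44YYYYY344322444444
167 4444433yyyyyy44YYYYY344331444444
168 4444333yyyyyy44YYYYY344431454444
169 4443433yyyyyy44yYYYY344432454444
170 4433334yyyyyy44454Yy344442244444
171 4443334yyyy444343yYy344433233444
172 4444434444433yyYYYYy344334323444
173 44444444433333yyYYY2344444334444
174 44444443333444444422344433444444
175 44433333444444444422234433444444
176 43333322334444444422234434444444
177 23333433222223334322223444444444
178 22344344322222222222223444444444
179 22344344322222123332223444444444
180 22234344332222133333222444444444
181 22234434432222123333322444434444
182 22234434433222223334333344334444
183 22234434443222313333211133334444
184 22223444443222321111000012334444
185 3222343333222332000000000y334444
t 9.3 q [-0.08   0.633  2.133  2.621  0.434 -1.311] keeper tcp mm [-11.9   3.7  19.7] 
toolaxes in keeper
 [[ 0.71  -0.004  0.704]
 [-0.001 -1.    -0.003]
 [ 0.704  0.001 -0.71 ]] F [-3.   3.4  3.4] gap 92.16051834559595
pics/top_9.30.png n 37 keeper mm 20.1 -55.9 rect 15.7 28.8 83.4 yaw svd 1.27
```

Request:
servo_tool(increments=[[[0.1, 0.02, 0, 0, 0, 0], [0.2, 0.04, 0, 0, 0, 0], [0.29, 0.07, 0, 0, 0, 0], [0.39, 0.09, 0, 0, 0, 0], [0.47, 0.11, 0, 0, 0, 0]]])

```text
time: 9.8
position: [0.6415, 0.0993, 0.0345]
eef_rot: [0.919, 0.103, 0.378, -0.042]
ft_force: [-5.3, 2.1, 3.8]
finger_gap: 1.007
gripper_force: 2.9
```

```bash
python3 asc.py 148 180 288 318; python3 -c "
from fit import *; from st import K,yaw
for x,y in[(50,-45),(20,-45),(80,-45)]: print(x,y,proj('top',W([*K,yaw],[[x/1e3,y/1e3,.051]])))"
```

```text
t 9.8 q [-0.062  0.65   2.07   2.596  0.39  -1.266] keeper tcp mm [11.6  3.8 19.5] 
toolaxes in keeper
 [[ 0.711 -0.004  0.703]
 [-0.002 -1.    -0.004]
 [ 0.703  0.001 -0.711]] F [-5.3  2.1  3.8] gap 92.64767121290701
148 333333333333432223443221444444
149 333343433333432223443221454444
150 333333333343432222344322454444
151 443433333333432222234322344444
152 434333333443343222234322144444
153 334433333444344443234322144444
154 444433443455444555554322145444
155 444444443455444555565432245444
156 444444444444444566564332234444
157 444444444yy4y34yy5564332214444
158 44444433yyyyy44YYYYY4432214544
159 44444433yyyyy44yYYYYy442225544
160 44444433yyyyyy3yYYYYy443223544
161 44443334yyyyyy44YYYYy343222434
162 44444344yyyyyy34YYYY3443222444
163 44433334yyyyyy34yYYY3443221454
164 4443333yyyyyyy34yYYY3444322454
165 44444334444yyyy3yYYY3444322343
166 44444434444444434yYY3444432244
167 444444344444444444322344433144
168 444444444444444344322344443145
169 444444434444444344322344443245
170 434444444433344344443234434234
171 434444444333344333333234444323
172 433444444444443333332223443432
173 433444444444332223332223444433
174 443344444332222123333223443344
175 444444333332222133334322233344
176 444333333432222122222100123334
177 432223444443223211110000023334
178 2222234333322333100000000y2344
179 22322332222222221y0111100Y2332
t 9.85 q [-0.062  0.65   2.069  2.596  0.39  -1.265] keeper tcp mm [12.3  3.8 19.8] 
toolaxes in keeper
 [[ 0.71  -0.004  0.704]
 [-0.002 -1.    -0.004]
 [ 0.704  0.001 -0.71 ]] F [-3.2  2.8  3.8] gap 91.74367009171519
50 -45 [[301.96389675 160.69119348]]
20 -45 [[303.74884665 169.27747213]]
80 -45 [[300.18667773 152.14210325]]
```

Block centre is at keeper x≈47, y≈-45, rear corner about 13 mm inside. I'll push 3 mm more, then draw back with the bar held.

Request:
servo_tool(increments=[[[0.06, 0.01, 0, 0, 0, 0], [0.06, 0.01, 0, 0, 0, 0], [-0.05, -0.01, 0, 0, 0, 0], [-0.17, -0.04, 0, 0, 0, 0], [-0.3, -0.07, 0, 0, 0, 0]]])

```text
time: 10.35
position: [0.6288, 0.0959, 0.0368]
eef_rot: [0.918, 0.103, 0.381, -0.042]
ft_force: [3.2, 4.0, 3.8]
finger_gap: 0.999
gripper_force: 2.8
```

Request:
servo_tool(increments=[[[-0.15, -0.04, 0, 0, 0, 0], [-0.31, -0.07, 0, 0, 0, 0], [-0.47, -0.11, 0, 0, 0, 0], [-0.62, -0.14, 0, 0, 0, 0], [-0.78, -0.18, 0, 0, 0, 0]]])

```text
time: 10.85
position: [0.5898, 0.0868, 0.0369]
eef_rot: [0.918, 0.103, 0.381, -0.042]
ft_force: [3.7, 4.3, 4.4]
finger_gap: 1.003
gripper_force: 2.9
```

```bash
python3 asc.py 148 176 288 318; python3 - <<'E'
from rig import grab_frame; import cv2,numpy as np
s=grab_frame("side")[130:240,240:400,::-1]; t=grab_frame("top")[100:210,245:345,::-1]
cv2.imwrite("pics/c1.png",cv2.resize(np.hstack([s,t]),None,fx=3,fy=3,interpolation=2))
E
```

```text
t 10.85 q [-0.106  0.613  2.216  2.646  0.5   -1.366] keeper tcp mm [-41.5   3.2  21.9] 
toolaxes in keeper
 [[ 0.706 -0.004  0.709]
 [-0.002 -1.    -0.004]
 [ 0.709  0.002 -0.706]] F [3.7 4.3 4.4] gap 92.27356989337014
148 333334444434343223443221444444
149 433344444444343223443221454444
150 444444443444333222344322454444
151 444444444443334322234322344444
152 444443443455544443234322144444
153 444444444455544455554222144444
154 444444444445544455564322145444
155 444444444445544456564332245444
156 444444444yyyyy43y5554332224444
157 44444444yyyyyy44YYYY4432214444
158 44444444yyyyyyy4yYYYy432214544
159 44444444yyyyyyy4yYYY4433225544
160 44444444yyyyyyy34YYY3443223544
161 44444444yyyyyyy44YYY3443222434
162 44444344yyyyyyy44yYY3442222444
163 4444444yyyyyyyyy3yYY3443221454
164 4444443444yyyyyy3yYY3444322454
165 444444344455455434Yy3434322344
166 444444344555555543y34444432244
167 444444345555555543334444432144
168 444444445555555544344344443145
169 444444444444444544343334443245
170 444444444444444443444433444224
171 444444444444444443334443444323
172 444444443344444433322333433432
173 444444444444433222222343443433
174 444444444433322223322344343344
175 444444433322222233332344443344
```

Request:
servo_tool(increments=[[[0, 0, 0.1, 0, 0, 0], [0, 0, 0.2, 0, 0, 0], [0, 0, 0.3, 0, 0, 0], [0, 0, 0.4, 0, 0, 0], [0, 0, 0.5, 0, 0, 0]]])

```text
time: 11.5
position: [0.5882, 0.0864, 0.0603]
eef_rot: [0.919, 0.103, 0.379, -0.041]
ft_force: [-0.1, 0.2, -0.7]
finger_gap: 1.002
gripper_force: 0.0
```

Request:
servo_tool(increments=[[[-0.1, 0, 0.3, 0, 0, 0], [-0.3, 0, 0.7, 0, 0, 0], [-0.5, 0, 1.1, 0, 0, 0], [-0.7, 0, 1.5, 0, 0, 0], [-0.9, 0, 1.8, 0, 0, 0]]])

```text
time: 12.0
position: [0.5429, 0.0854, 0.1504]
eef_rot: [0.918, 0.103, 0.381, -0.043]
ft_force: [0.3, 0.6, 0.0]
finger_gap: 1.0
gripper_force: 0.0
```

```bash
python3 - <<'E'
from rig import grab_frame; import cv2,numpy as np
s=grab_frame("side")[130:240,240:400,::-1]; t=grab_frame("top")[100:210,245:345,::-1]
cv2.imwrite("pics/c2.png",cv2.resize(np.hstack([s,t]),None,fx=3,fy=3,interpolation=2))
E
```

```text
(no output)
```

View pics/c2.png

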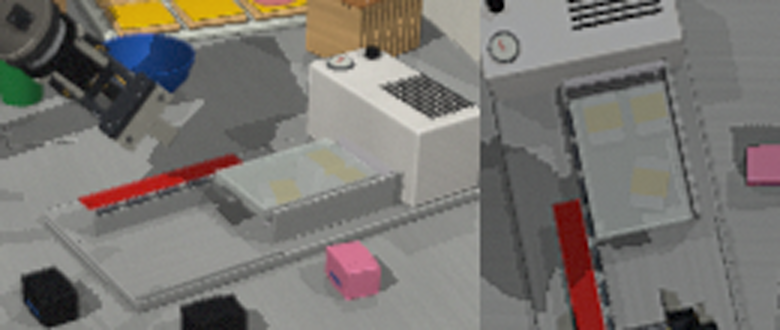

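The picture shows the flap shut with its front edge level at (645,225). The block is inside at (650,182), clear of the pane, the stock is in place at (605,115) and (650,105), and the gripper is in free air.

```bash
python3 -c "
from rig import *
print(close_job())"
```

```text
the job is handed in; nothing more can be done
None
```

The butter block is fully inside the keeper with the flap shut behind it, the two stock blocks are still in place, the gripper is clear, and the job was handed in at about 12 s.

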